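# Load the laser marker's blank magazine

### The arm

A 6-joint arm with a two-finger parallel gripper is mounted at the origin on the work surface. World frame = base frame: x ahead of the robot, y to its left, z up, the work surface at z = 0. Lengths are in m, angles in rad, forces in N, time in s.
With the tool pointing down it reaches from about 0.225 to 0.875 m from the base axis. Payload 3.4 kg.
Tool frame: the origin (TCP) lies midway between the tips of the shut fingers; the grasp point (between the pads) lies 19 mm behind it (manip.grip_point_offset is the distance from the TCP to the grasp point, in m); z points along the fingers, y is the line along which they close (so a half turn about z gives the same grasp; the last joint's range is limited). The gripper opens to 85 mm and grips with 20 to 120 N. Pads are 22 mm wide; open, the fingers measure 114 mm over their backs; the gripper's body (76 mm by 85 mm) begins 54 mm behind the grasp point. The pads swing forward as they close: fully open they stand 13 mm farther back than shut.
Start: joints at [-1.285, 0.276, 1.505, -0, 1.361, -0.121], TCP at [0.228, -0.528, 0.231] pointing down, gripper open.
Joint ranges: [-2.89, 2.89], [-0.75, 2.08], [0.22, 2.7], [-1.18, 4.32], [0.11, 2.71], [-2.7, 2.7]. Speed limits (rad/s): [2.57, 2.57, 3.14, 3.14, 3.14, 3.14].

### API

Orientations are given as a unit quaternion [w, x, y, z].
In Python, from rig import manip gives the robot as it stands.
- The arm moves only by the shell command python3 -m handwheel 'ROWS' [FORCE]. ROWS is JSON, a list of rows, each an object with "translation": the shift along the tool's x, y, z in m, a list of three; "angular": the turn, a rotation vector about the tool's x, y, z in degrees, a list of three; "hand": the closure, from 0 (fully open) to 1 (shut). A call has 1 to 10 rows; each row shifts and turns the commanded pose from where the row before left it, along the tool's axes as they then stand; what a row does not reach is not made up. A row lasts 1/12 s, in which the tool goes at most 41.7 mm and 7.16 degrees, less where a joint would pass 70% of its speed; a pose out of reach is approached as far as the arm can. A call with a gripper value outside its range is refused whole. The fingers move at their own pace and stop on an object; FORCE is the grip in N (left out, the last holds). Time passes only in rows, so rows that do not move let the fingers close. It gives the time, the measured TCP pose, the force, the opening and the grip force at its end, in the units of the state.
- manip.get_state(): the state, without advancing time (a new reading comes with each control period).
- manip.get_image(name): name is "scene" or "top"; returns the picture (400x640x3 uint8, red, green, blue); there is no depth.
- manip.camera_info(name): a dict with "camera_matrix" (3x3 intrinsics, pixels), "eye" and "orientation" of the camera in the world. Camera axes: x right, y down, z forward; pixel columns grow to the right and rows downward; lengths in m; the calibration is good to about 2 mm. A picture is of the moment at which its call begins. camera_info takes no time and is no camera call.
- manip.sign_off(): hands the job in; it is judged then, once.
The state is a dict: "clock": time; "qpos": joint angles; "qd": joint speeds; "effort": joint torques, N m; "position": TCP position; "ee_rot": TCP orientation; "contact_force": force on the tool from outside, world axes, zero at the start; "moment": the same for the moment, N m; "width": finger opening in m; "gripper_force": force on a finger pad.
Only numpy, scipy, OpenCV 4.12 (cv2) and the standard library are available. Lean on these libraries where they do the work, as an engineer would, in place of code of your own. Each camera call takes 0.05 s, during which the arm holds its last target. There are 200 camera calls.

### The job

Load the marking machine's magazine: feed the two aluminium blanks and then, last, the brass one lengthwise through the open trough into the closed-end tube, one after another, each pushing the ones before it deeper, until the brass one's end is flush with the mouth. Then swing the yellow keeper fully shut across the mouth and let go; leave the black reject and everything else on the bench where it is.

Things in the scene. Friction and masses are not known exactly. Their poses are not given: they have to be found in the camera images.
- mouth (a point): Centre of the mouth of the magazine's fixed loading tube. x points level down the tube towards the closed end (red plate), z up. Square bore 25 x 25 mm; its floor is 11 mm below this point, 40 mm above the table. Outside it is 35 mm wide, top 29 mm above the floor (clear roof 4 mm thick, with an 8 mm slot along it). From the mouth there is room for 172 mm; three blanks end to end take 168 mm.
- trough (a point): Centre of the open-topped loading trough, on its floor, axes as the mouth's; 40 mm in front of the mouth (x = -40 mm, z = -11 mm in the mouth frame). The floor runs on from the tube, 80 mm long, between two low lips that lean outward: 30 mm apart on the floor at the outer end, 25 mm at the mouth, 8 mm more at their tops, 6.5 mm up (44 mm over all). A blank in it stands 15 mm proud of the lips and can be pushed in from behind.
- magazine: The fixed magazine on its aluminium plate; origin on the table under the mouth, axes as the mouth's. The plate, 320 x 160 x 8 mm, reaches from x = -110 to 210 mm and y = -105 to 55 mm; the tube ends at x = 200 mm. The tube and trough stand on a bed 46 mm wide from x = -80 to 200 mm.
- follower (a joint): The red follower block inside the tube, with a thin red pointer up through the roof slot: how far it has been pushed down the tube, m, 0 to 0.152. Its face is 20 mm past the mouth at 0. It slides with about 1.5 N of friction, has no spring, and stays where it is left.
- keeper (a joint): The yellow keeper arm on an upright hinge: rad, 0 = shut across the mouth (stop), up to 3.14; positive is anticlockwise from above. Shut, the arm points from the hinge along +y of the mouth frame, 4 mm in front of the mouth; opening, it swings through -x to near -y, clear of the trough. It starts at 2.65 to 3.05, has 0.04 N m of friction and stays where left.
- keeper_hinge (a point): A point on the keeper's hinge axis, at the height of keeper_pin; in the mouth frame it lies at x = -8 mm, y = -36 mm. The hinge post and hub end at most 19 mm above the trough floor. The arm is 8 mm wide and lies 9 to 17 mm above that floor, so a blank sticking out of the mouth more than 4 mm stops it.
- keeper_pin (a point): The upright round yellow pin at the free end of the keeper arm, 12 mm in diameter, 60 mm from the hinge axis. This point is on its axis, 13 mm below its top and 45 mm above the underside of the arm; the pin stands clear from 38 mm below this point to 13 mm above it. At any keeper angle it can be pinched from above and led round.
- alu_a_mid (a point): Bright aluminium square bar blank, 56 mm long (its x axis) and 22 x 22 mm in section, lying flat on the table at any yaw; both ends are alike. The point is its centre, 11 mm above its underside.
- alu_b_mid (a point): A second aluminium square bar blank, 56 mm long (its x axis) and 22 x 22 mm in section, lying flat on the table at any yaw; both ends are alike. The point is its centre, 11 mm above its underside.
- brass_mid (a point): Brass (yellow metal) square bar blank, 56 mm long (its x axis) and 22 x 22 mm in section, lying flat on the table at any yaw; both ends are alike. The point is its centre, 11 mm above its underside.
- alu_a: The body of the first aluminium blank; origin at the centre of its underside.
- alu_b: The body of the second aluminium blank; origin at the centre of its underside.
- brass: The body of the brass blank; origin at the centre of its underside.
- reject_mid (a point): Black reject, not to be loaded: square bar blank, 56 mm long (its x axis) and 22 x 22 mm in section, lying flat on the table at any yaw; both ends are alike. The point is its centre, 11 mm above its underside.
- cleaner: Amber bottle, 46 mm in diameter, 120 mm tall; origin under its centre. Bystander.
- pot: White pot with a blue cap, 58 mm in diameter, 70 mm tall; origin under its centre. Bystander.
- focus_post: Steel focus post, 24 mm in diameter on a 56 mm foot, 75 mm tall; origin under its centre. Bystander.
- vblock: Steel V-block, 40 x 40 x 32 mm, on the magazine's plate beside the tube; origin under its centre. Bystander.
- mouse: Black computer mouse, 105 x 60 x 32 mm; origin under its centre. Bystander.
- driver: Screwdriver with a red handle lying on the table; bystander.
Things that resemble listed ones, but are neither listed nor needed, are in the scene too. Of the things shaped like the brass, the brass one is meant.

How it is judged:
On the way, in this order (a step that is already met when the one before it is completed fails the run):
1. one of the aluminium blanks is in the tube, its tail at most 6 mm out of the mouth (((x of alu_a_mid in the frame of mouth between 0.022 and 0.16 m and y of alu_a_mid in the frame of mouth between -0.004 and 0.004 m and z of alu_a_mid in the frame of mouth between -0.004 and 0.005 m and angle between the x axis of alu_a_mid and the x axis of mouth, either way round below 0.12 rad) or (x of alu_b_mid in the frame of mouth between 0.022 and 0.16 m and y of alu_b_mid in the frame of mouth between -0.004 and 0.004 m and z of alu_b_mid in the frame of mouth between -0.004 and 0.005 m and angle between the x axis of alu_b_mid and the x axis of mouth, either way round below 0.12 rad))), for 0.1 s.
2. both aluminium blanks are in the tube, the tail of the last at most 6 mm out of the mouth (x of alu_a_mid in the frame of mouth between 0.022 and 0.16 m and y of alu_a_mid in the frame of mouth between -0.004 and 0.004 m and z of alu_a_mid in the frame of mouth between -0.004 and 0.005 m and angle between the x axis of each of alu_a_mid, alu_b_mid and the x axis of mouth, either way round below 0.12 rad and x of alu_b_mid in the frame of mouth between 0.022 and 0.16 m and y of alu_b_mid in the frame of mouth between -0.004 and 0.004 m and z of alu_b_mid in the frame of mouth between -0.004 and 0.005 m), for 0.1 s.
3. the brass blank is in the tube behind them, flush with the mouth within 4 mm out or 8 mm in (x of brass_mid in the frame of mouth between 0.024 and 0.036 m and y of brass_mid in the frame of mouth between -0.004 and 0.004 m and z of brass_mid in the frame of mouth between -0.004 and 0.005 m and angle between the x axis of brass_mid and the x axis of mouth, either way round below 0.12 rad), for 0.1 s.
At the end, for the whole second after the job is handed in: All three blanks lie lengthwise in the tube at rest, both aluminium ones deeper than the brass one, whose tail is flush with the mouth (at most 4 mm out or 8 mm in); the keeper is shut to within 0.15 rad; no bystander, the black reject included, has moved 30 mm or more (all of step 3 and x of alu_a_mid in the frame of mouth between 0.074 and 0.15 m and y of alu_a_mid in the frame of mouth between -0.004 and 0.004 m and z of alu_a_mid in the frame of mouth between -0.004 and 0.005 m and angle between the x axis of each of alu_a_mid, alu_b_mid and the x axis of mouth, either way round below 0.12 rad and x of alu_b_mid in the frame of mouth between 0.074 and 0.15 m and y of alu_b_mid in the frame of mouth between -0.004 and 0.004 m and z of alu_b_mid in the frame of mouth between -0.004 and 0.005 m and value of joint keeper below 0.15 rad and linear speed of each of alu_a, alu_b, brass below 0.02 m/s and distance of each of reject_mid, cleaner, pot, focus_post, vblock, mouse, driver from where it was at the start of the episode below 0.03 m); the robot touches nothing.
It fails at once if a bystander (black reject, bottle, pot, focus post, V-block, mouse or screwdriver) is moved more than 30 mm from where it stood (distance of any of reject_mid, cleaner, pot, focus_post, vblock, mouse, driver from where it was at the start of the episode above 0.03 m).
It fails at once if the bottle, the pot or the focus post is knocked over (angle between any of cleaner, pot, focus_post's own z axis and vertical above 0.5 rad).
It also fails if it takes over 72 s, if anything falls off the work surface, if the arm or the gripper's body presses on something with over 40 N, if the wrist force passes 120 N, or if a joint passes its speed limit or range.

## Working session

There is one attempt and no reset: what is moved stays moved. The work goes in short steps, Python scripts to look and compute and a shell command to move; the robot and the scene stay as the last step left them, time stands still between calls to the robot, and variables do not carry over. Pictures are saved under pics/ and viewed, at most 10 in all, crops included, and the job is handed in when it is done.

```bash
ls; mkdir -p pics
python3 - <<'E'
from rig import manip
import cv2
for n in("scene","top"):
    im=manip.get_image(n); cv2.imwrite(f"pics/{n}0.png",im[:,:,::-1])
    c=manip.camera_info(n); print(n,c)
print(manip.get_state(), manip.grip_point_offset)
E
```

```text
pics
scene {'camera_matrix': array([[500.47658224,   0.        , 312.40296333],
       [  0.        , 500.47658224, 200.39043804],
       [  0.        ,   0.        ,   1.        ]]), 'eye': array([1.48750031, 0.05982043, 0.78036594]), 'orientation': array([-0.29133842,  0.57977138,  0.67955709, -0.34232913])}
top {'camera_matrix': array([[456.62514715,   0.        , 325.85117758],
       [  0.        , 456.62514715, 202.65942259],
       [  0.        ,   0.        ,   1.        ]]), 'eye': array([ 0.49228083, -0.08810842,  1.21123817]), 'orientation': array([ 0.02198568, -0.70103834,  0.71235148, -0.02484423])}
{'clock': 0.1, 'qpos': array([-1.28498724e+00,  2.76511432e-01,  1.50595689e+00, -1.69741000e-06,
        1.36072204e+00, -1.21007725e-01]), 'qd': array([ 0.00091425, -0.00222788, -0.00330979,  0.00018021, -0.00070831,
        0.00089497]), 'effort': array([ 2.08889862e-03, -4.17695439e+01, -2.46402472e+01,  2.67324253e-05,
        5.75185273e-03, -1.10021764e-05]), 'position': array([ 0.22738177, -0.52763582,  0.23055759]), 'ee_rot': array([-7.96074531e-04,  9.79383392e-01,  2.02008744e-01, -6.65786835e-05]), 'contact_force': array([-0.37374299, -0.24247219, -0.34786278]), 'moment': array([-0.02827278, -0.04744149, -0.03681065]), 'gripper_force': 0.0, 'width': 0.08537156570186599} 0.0187
```

View pics/scene0.png

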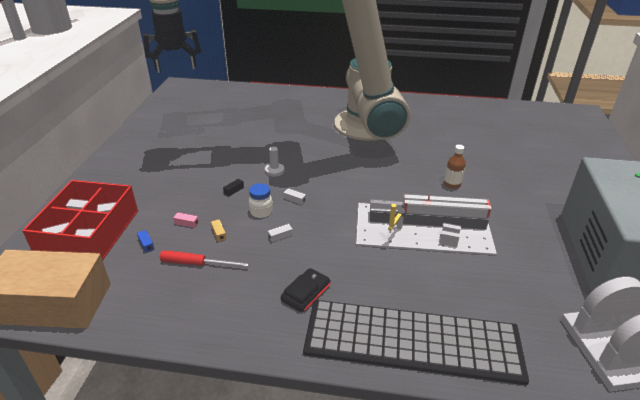

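View pics/top0.png

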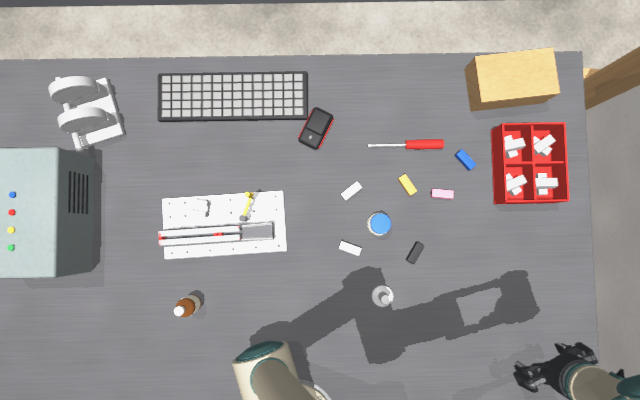

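Top view: aluminium blanks at (351,190) and (350,248), a brass-coloured one at (408,185), a pink one (442,194), a blue one (465,160), the black reject (415,252), and light pieces in the red tray (~530,165). The magazine is at (160–285,195–255), its mouth near (242,232), and the keeper at (248,205). I'll check this in close crops.

Run:
```python
import cv2,numpy as np
a=cv2.imread("pics/top0.png")
l=cv2.resize(a[180:265,150:290],None,fx=5.7,fy=5.7,interpolation=cv2.INTER_CUBIC)[:300*2]
r=cv2.resize(a[150:270,330:480],None,fx=4,fy=4,interpolation=cv2.INTER_CUBIC)
l=cv2.resize(a[185:260,155:290],(675,375),interpolation=cv2.INTER_CUBIC) 
cv2.imwrite("pics/c1.png",r)   # origin 330,150 x4 
b=cv2.imread("pics/scene0.png")
s=cv2.resize(b[190:250,350:500],(750,300),interpolation=cv2.INTER_CUBIC) # x5
t=cv2.resize(a[188:248,150:300],(750,300),interpolation=cv2.INTER_CUBIC) # x5
cv2.imwrite("pics/c2.png",np.vstack([s,t]))
```

```text
(no output)
```

View pics/c1.png

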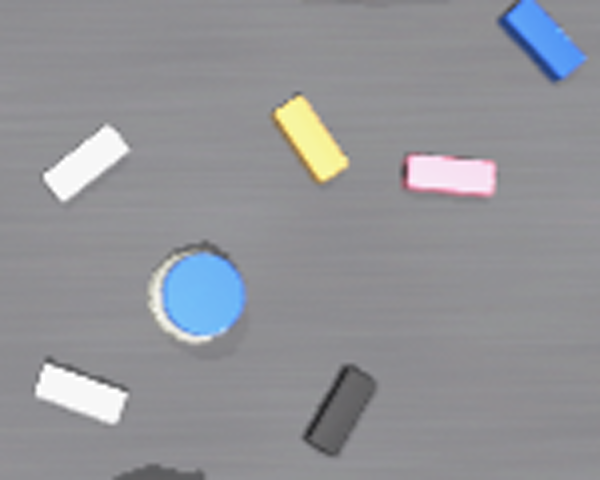

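View pics/c2.png

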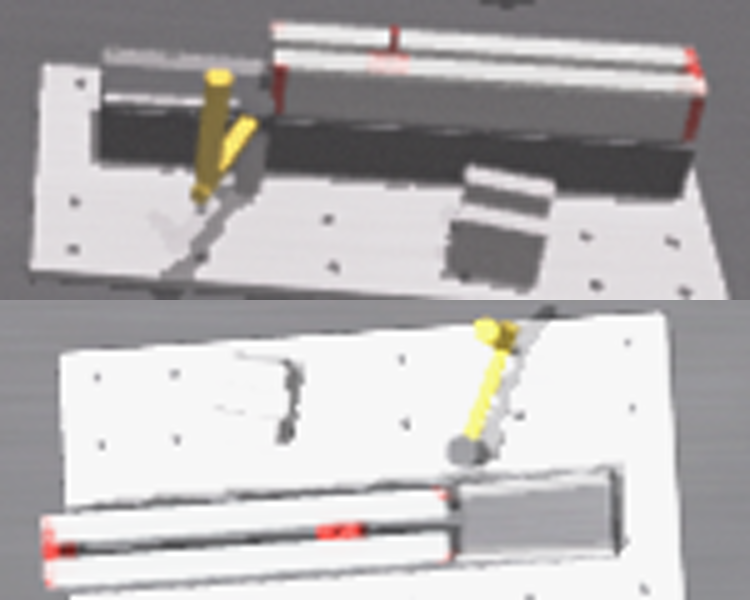

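The crops confirm it: the brass blank is the yellow one (c1 312,138), aluminium ones at c1 (87,164) and (82,393), and the black reject at (340,410). The mouth's roof edge is at c2-top (446,495)/(448,557), and the keeper pin's top at (488,330). In the scene crop the roof edge is at (275,25)/(278,62) and the pin at (219,76).

```bash
cat > h.py <<'E'
import numpy as np, cv2
from scipy.spatial.transform import Rotation as R
from rig import manip
C={n:manip.camera_info(n) for n in("scene","top")}
def ray(n,p):
    c=C[n]; q=c["orientation"]; M=R.from_quat([q[1],q[2],q[3],q[0]]).as_matrix()
    d=M@np.linalg.inv(c["camera_matrix"])@[p[0],p[1],1]; return np.array(c["eye"]),d/np.linalg.norm(d)
def onz(n,p,z):
    e,d=ray(n,p); return e+d*(z-e[2])/d[2]
def tri(ps,pt):
    e1,d1=ray("scene",ps); e2,d2=ray("top",pt)
    t=np.linalg.lstsq(np.c_[d1,-d2],e2-e1,rcond=None)[0]
    a,b=e1+d1*t[0],e2+d2*t[1]; return (a+b)/2,np.linalg.norm(a-b)
def proj(n,X):
    c=C[n]; q=c["orientation"]; M=R.from_quat([q[1],q[2],q[3],q[0]]).as_matrix()
    u=c["camera_matrix"]@(M.T@(np.array(X)-c["eye"])); return u[:2]/u[2]
def un(p,o,k): return (np.array(p)+.5)/k-.5+np.array(o)
E
python3 - <<'E'
from h import *
np.set_printoptions(precision=4,suppress=True)
S=lambda *p:un(p,(350,190),5); T=lambda u,v:un((u,v-300),(150,188),5)
for nm,s,t in[("roofmouth+x",S(278,62),T(445,495)),("roofmouth-x",S(275,27),T(448,557)),("end+x",S(703,90),T(45,517)),("end-x",S(690,50),T(48,587)),("pintop",S(219,76),T(488,330)),("troughend+x",S(100,105),T(616,470)),]:
    print(nm,*tri(s,t), "top@69mm",onz("top",t,.069))
print("hub@59",onz("top",T(467,450),.057),"pin@96",onz("top",T(488,330),.107))
D=lambda *p:un(p,(330,150),4)
for nm,cs,sp in[("alu1",[(43,178),(110,126),(130,149),(64,202)],(280,231)),("alu2",[(44,366),(128,391),(117,424),(37,395)],(294,194)),("brass",[(275,113),(300,96),(348,161),(323,182)],(218,227)),("rej",[(350,366),(377,380),(333,455),(305,438)],(233,185))]:
    P=np.array([onz("top",D(*c),.022) for c in cs]); m=P.mean(0)
    L=sorted([(np.linalg.norm(P[i]-P[(i+1)%4]),i) for i in range(4)]); i=L[-1][1]; d=P[(i+1)%4]-P[i]
    print(nm,m,"yaw",np.degrees(np.arctan2(d[1],d[0])),[round(l[0],4) for l in L],tri(sp,un(np.mean(cs,0),(330,150),4)), proj("scene",m))
E
```

```text
roofmouth+x [0.5116 0.126  0.0681] 0.0007751878573581954 top@69mm [0.5116 0.1254 0.069 ]
roofmouth-x [0.4807 0.1247 0.0664] 0.00025833101372702884 top@69mm [0.4807 0.124  0.069 ]
end+x [0.5038 0.3237 0.0694] 0.0018687037436062558 top@69mm [0.5038 0.3248 0.069 ]
end-x [0.469  0.3225 0.0671] 0.0022958585404098553 top@69mm [0.469 0.323 0.069]
pintop [0.5898 0.0962 0.1146] 0.0005231436451521758 top@69mm [0.5939 0.1036 0.069 ]
troughend+x [0.5234 0.0438 0.0413] 0.0014127190404728091 top@69mm [0.5227 0.04   0.069 ]
hub@59 [0.5343 0.1165 0.057 ] pin@96 [0.5905 0.0972 0.107 ]
alu1 [ 0.6018 -0.1607  0.022 ] yaw -53.05078859573118 [np.float64(0.02), np.float64(0.0208), np.float64(0.0555), np.float64(0.0557)] (array([ 0.6023, -0.1607,  0.0158]), np.float64(0.0007294732934372794)) [279.7845 228.839 ]
alu2 [ 0.452  -0.1543  0.022 ] yaw -107.45639321838834 [np.float64(0.0193), np.float64(0.0225), np.float64(0.0551), np.float64(0.0568)] (array([ 0.4519, -0.1548,  0.0172]), np.float64(0.0006157788175768417)) [294.287  192.5526]
brass [ 0.6164 -0.3081  0.022 ] yaw 33.3580300021844 [np.float64(0.02), np.float64(0.0215), np.float64(0.0528), np.float64(0.0549)] (array([ 0.6164, -0.308 ,  0.0205]), np.float64(0.0007359427228106335)) [217.7466 226.4912]
rej [ 0.4391 -0.3225  0.022 ] yaw 147.95866257291885 [np.float64(0.0196), np.float64(0.0211), np.float64(0.0552), np.float64(0.0565)] (array([ 0.4389, -0.3231,  0.0185]), np.float64(0.00010674147053158689)) [233.0565 183.9898]
```

```bash
cat >> h.py <<'E'
def yaw():
    q=manip.get_state()["ee_rot"]; M=R.from_quat([q[1],q[2],q[3],q[0]]).as_matrix(); return M,np.degrees(np.arctan2(M[1,0],M[0,0]))
def go(t,psi=None):
    s=manip.get_state(); M,y=yaw(); d=np.array(t)-s["position"]
    print("tool shift mm",np.round(1e3*M.T@d,1),"turn tz deg",None if psi is None else round(-((psi-y+180)%360-180),1),"yaw",round(y,1))
E
python3 - <<'E'
from h import *
np.set_printoptions(precision=4,suppress=True)
T=lambda u,v:un((u,v-300),(150,188),5)
for p in[(75,550),(440,531)]: print("slot",onz("top",T(*p),.069))
for p in[(616,470),(620,553),(455,483),(455,557)]: print("trough",onz("top",T(*p),.0465))
go([.452,-.154,.10],72.5)
E
```

```text
slot [0.4872 0.3097 0.069 ]
slot [0.4937 0.128  0.069 ]
trough [0.5233 0.0425 0.0465]
trough [0.4811 0.0408 0.0465]
trough [0.518  0.1245 0.0465]
trough [0.4804 0.1247 0.0465]
tool shift mm [ 354.1 -254.1  131. ] turn tz deg -49.2 yaw 23.3
```

```bash
python3 -m handwheel '[{"translation":[0.029,-0.021,0.01],"angular":[0,0,0],"hand":0.3},{"translation":[0.029,-0.021,0.01],"angular":[0,0,0],"hand":0.3},{"translation":[0.029,-0.021,0.01],"angular":[0,0,0],"hand":0.3},{"translation":[0.029,-0.021,0.01],"angular":[0,0,0],"hand":0.3},{"translation":[0.029,-0.021,0.01],"angular":[0,0,0],"hand":0.3},{"translation":[0.029,-0.021,0.01],"angular":[0,0,0],"hand":0.3},{"translation":[0.029,-0.021,0.01],"angular":[0,0,0],"hand":0.3},{"translation":[0.029,-0.021,0.01],"angular":[0,0,0],"hand":0.3},{"translation":[0.029,-0.021,0.01],"angular":[0,0,0],"hand":0.3},{"translation":[0.029,-0.021,0.01],"angular":[0,0,0],"hand":0.3}]' 40
python3 -m handwheel '[{"translation":[0.029,-0.021,0.01],"angular":[0,0,0],"hand":0.3},{"translation":[0.029,-0.021,0.01],"angular":[0,0,0],"hand":0.3},{"translation":[0,0,0],"angular":[0,0,-7],"hand":0.3},{"translation":[0,0,0],"angular":[0,0,-7],"hand":0.3},{"translation":[0,0,0],"angular":[0,0,-7],"hand":0.3},{"translation":[0,0,0],"angular":[0,0,-7],"hand":0.3},{"translation":[0,0,0],"angular":[0,0,-7],"hand":0.3},{"translation":[0,0,0],"angular":[0,0,-7],"hand":0.3},{"translation":[0,0,0],"angular":[0,0,-7],"hand":0.3},{"translation":[0,0,0],"angular":[0,0,0],"hand":0.3}]'
python3 - <<'E'
from h import *
go([.452,-.154,.011],72.5); print(manip.get_state()["width"])
im=manip.get_image("scene"); cv2.imwrite("pics/s1.png",cv2.resize(im[130:260,220:380,::-1],(800,650))[:600])
E
```

```text
clock: 0.93
position: [0.4111, -0.2188, 0.1307]
ee_rot: [-0.0, 0.979, 0.202, -0.0]
contact_force: [1.1, 0.1, -0.0]
width: 0.06
gripper_force: 0.0
clock: 1.77
position: [0.4471, -0.1588, 0.111]
ee_rot: [-0.0, 0.807, 0.591, -0.0]
contact_force: [-0.5, -0.6, 0.2]
width: 0.0601
gripper_force: 0.0
tool shift mm [  6.1   3.3 100. ] turn tz deg -0.1 yaw 72.4
0.060086276389988307
```

```bash
python3 -m handwheel '[{"translation":[0.006,0.003,0.02],"angular":[0,0,0],"hand":0.3},{"translation":[0,0,0.04],"angular":[0,0,0],"hand":0.3},{"translation":[0,0,0.03],"angular":[0,0,0],"hand":0.3},{"translation":[0,0,0.01],"angular":[0,0,0],"hand":0.3},{"translation":[0,0,0],"angular":[0,0,0],"hand":1},{"translation":[0,0,0],"angular":[0,0,0],"hand":1},{"translation":[0,0,0],"angular":[0,0,0],"hand":1},{"translation":[0,0,0],"angular":[0,0,0],"hand":1},{"translation":[0,0,0],"angular":[0,0,0],"hand":1}]' 40
python3 -m handwheel '[{"translation":[0,0,-0.03],"angular":[0,0,0],"hand":1},{"translation":[0,0,-0.04],"angular":[0,0,0],"hand":1},{"translation":[0,0,-0.04],"angular":[0,0,0],"hand":1},{"translation":[0,0,0],"angular":[0,0,0],"hand":1}]'
python3 - <<'E'
from h import *
go([.4997,.070,.11],93)
im=manip.get_image("scene"); cv2.imwrite("pics/s1.png",cv2.resize(im[120:240,230:390,::-1],(800,600)))
E
```

```text
clock: 2.57
position: [0.453, -0.1547, 0.0124]
ee_rot: [0.001, 0.808, 0.59, 0.001]
contact_force: [-0.1, -0.3, -1.4]
width: 0.0209
gripper_force: 39.8
clock: 2.9
position: [0.4572, -0.1567, 0.129]
ee_rot: [0.007, 0.807, 0.59, 0.004]
contact_force: [1.4, 0.1, -0.2]
width: 0.0209
gripper_force: 39.9
tool shift mm [228.9 -28.7  17.9] turn tz deg -20.7 yaw 72.3
```

View pics/s1.png

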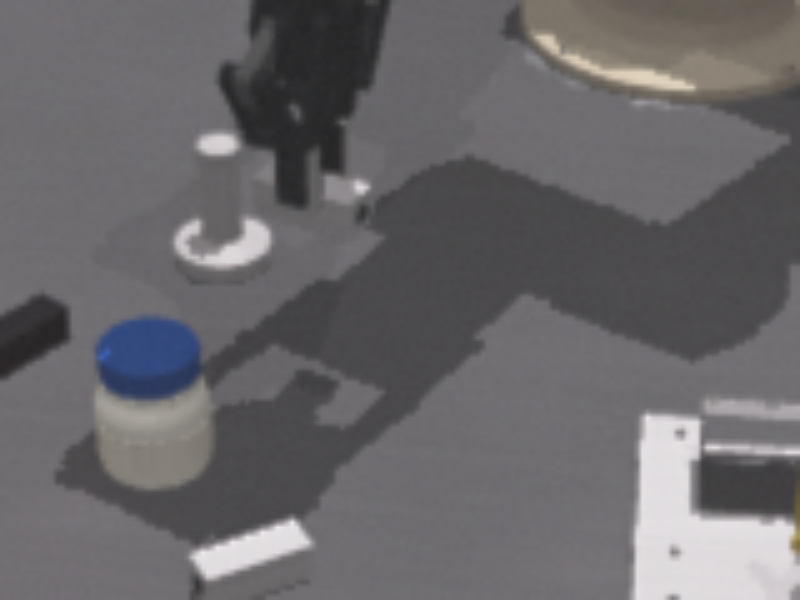

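The aluminium blank is in the fingers (340,190). I'll carry it above the trough.

```bash
python3 -m handwheel '[{"translation":[0.033,-0.004,0.001],"angular":[0,0,0],"hand":1},{"translation":[0.033,-0.004,0.001],"angular":[0,0,0],"hand":1},{"translation":[0.033,-0.004,0.001],"angular":[0,0,0],"hand":1},{"translation":[0.033,-0.004,0.001],"angular":[0,0,0],"hand":1},{"translation":[0.033,-0.004,0.001],"angular":[0,0,0],"hand":1},{"translation":[0.033,-0.004,0.001],"angular":[0,0,0],"hand":1},{"translation":[0.033,-0.004,0.001],"angular":[0,0,-7],"hand":1},{"translation":[0,0,0],"angular":[0,0,-7],"hand":1},{"translation":[0,0,0],"angular":[0,0,-6.7],"hand":1},{"translation":[0,0,0],"angular":[0,0,0],"hand":1}]'
python3 -m handwheel '[{"translation":[0,0,0],"angular":[0,0,0],"hand":1},{"translation":[0,0,0],"angular":[0,0,0],"hand":1},{"translation":[0,0,0],"angular":[0,0,0],"hand":1}]'
python3 - <<'E'
from h import *
go([.499,.0765,.054],93)
im=manip.get_image("scene"); t=manip.get_image("top")
cv2.imwrite("pics/s2.png",cv2.vconcat([cv2.resize(im[180:240,350:500,::-1],(750,300)),cv2.resize(t[188:248,150:300,::-1],(750,300))]))
E
```

```text
clock: 3.78
position: [0.4946, 0.0752, 0.1132]
ee_rot: [-0.001, 0.687, 0.727, -0.001]
contact_force: [0.4, -0.3, -0.3]
width: 0.0206
gripper_force: 39.9
clock: 4.03
position: [0.4953, 0.074, 0.114]
ee_rot: [-0.0, 0.689, 0.725, -0.0]
contact_force: [1.0, 0.4, -0.9]
width: 0.0207
gripper_force: 39.9
tool shift mm [ 2.4  3.8 60. ] turn tz deg -0.1 yaw 92.9
```

View pics/s2.png

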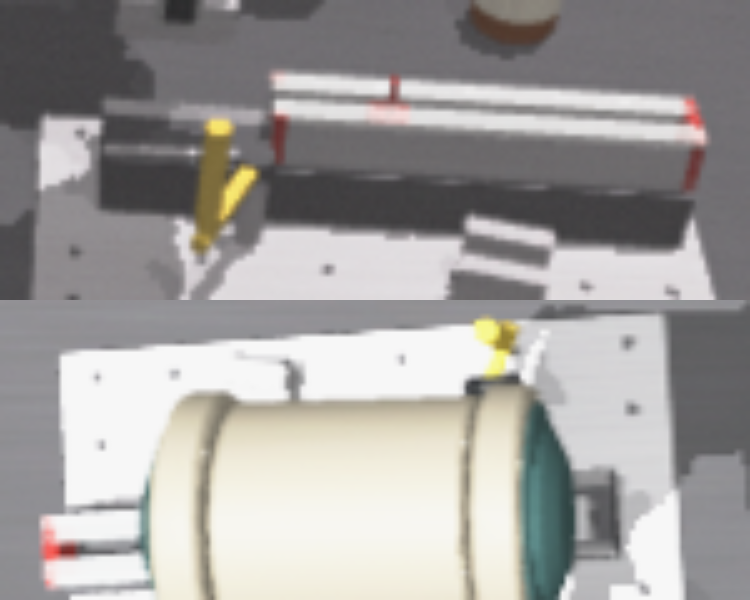

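The arm hides the trough from above, so I'll lower the blank and watch the force instead.

```bash
python3 -m handwheel '[{"translation":[0.0024,0.0038,0.01],"angular":[0,0,0],"hand":1},{"translation":[0,0,0.02],"angular":[0,0,0],"hand":1},{"translation":[0,0,0.015],"angular":[0,0,0],"hand":1},{"translation":[0,0,0.005],"angular":[0,0,0],"hand":1},{"translation":[0,0,0.005],"angular":[0,0,0],"hand":1},{"translation":[0,0,0],"angular":[0,0,0],"hand":1},{"translation":[0,0,0],"angular":[0,0,0],"hand":1}]'
python3 -m handwheel '[{"translation":[0,0,0.002],"angular":[0,0,0],"hand":1},{"translation":[0,0,0.002],"angular":[0,0,0],"hand":1},{"translation":[0,0,0],"angular":[0,0,0],"hand":1}]'
```

```text
clock: 4.72
position: [0.4997, 0.077, 0.0594]
ee_rot: [0.0, 0.688, 0.725, 0.0]
contact_force: [-0.1, -0.6, 0.0]
width: 0.0204
gripper_force: 39.8
clock: 4.97
position: [0.4994, 0.077, 0.0554]
ee_rot: [0.0, 0.688, 0.725, 0.0]
contact_force: [-0.5, -0.1, -2.9]
width: 0.0208
gripper_force: 39.8
```

```bash
python3 -m handwheel '[{"translation":[0,0,0.0015],"angular":[0,0,0],"hand":1},{"translation":[0,0,0],"angular":[0,0,0],"hand":1},{"translation":[0,0,0],"angular":[0,0,0],"hand":1}]'
python3 -m handwheel '[{"translation":[0,0,0.001],"angular":[0,0,0],"hand":1},{"translation":[0,0,0],"angular":[0,0,0],"hand":1},{"translation":[0,0,0],"angular":[0,0,0],"hand":1}]'
```

```text
clock: 5.22
position: [0.4993, 0.077, 0.0538]
ee_rot: [0.0, 0.688, 0.725, 0.0]
contact_force: [-0.0, -0.2, -0.1]
width: 0.0205
gripper_force: 39.8
clock: 5.47
position: [0.4993, 0.077, 0.0527]
ee_rot: [0.0, 0.688, 0.725, -0.0]
contact_force: [-0.4, -0.3, 0.1]
width: 0.0209
gripper_force: 39.8
```

```bash
python3 -m handwheel '[{"translation":[0,0,0],"angular":[0,0,0],"hand":0.55},{"translation":[0,0,0],"angular":[0,0,0],"hand":0.55},{"translation":[0,0,0],"angular":[0,0,0],"hand":0.55},{"translation":[0,0,-0.02],"angular":[0,0,0],"hand":0.55},{"translation":[0,0,-0.03],"angular":[0,0,0],"hand":0.55},{"translation":[-0.03,0,0],"angular":[0,0,0],"hand":1},{"translation":[-0.03,0,0],"angular":[0,0,0],"hand":1},{"translation":[0,0,0.02],"angular":[0,0,0],"hand":1},{"translation":[0,0,0.03],"angular":[0,0,0],"hand":1},{"translation":[0,0,0],"angular":[0,0,0],"hand":1}]'
python3 - <<'E'
from h import *
im=manip.get_image("scene"); t=manip.get_image("top")
cv2.imwrite("pics/s3.png",cv2.vconcat([cv2.resize(im[180:240,350:500,::-1],(750,300)),cv2.resize(t[188:248,150:300,::-1],(750,300))]))
E
```

```text
clock: 6.3
position: [0.4989, 0.0168, 0.0493]
ee_rot: [-0.003, 0.689, 0.725, -0.003]
contact_force: [-0.7, 0.1, -0.2]
width: 0.0
gripper_force: 0.0
```

View pics/s3.png

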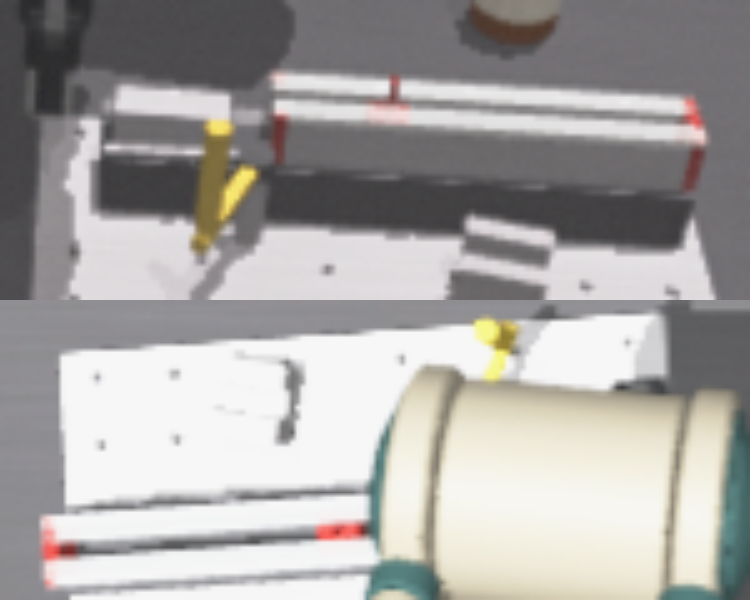

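The blank lies flat in the trough (scene crop 115–230, 85–150). I'll push it in from behind.

```bash
python3 -m handwheel '[{"translation":[0,0,0],"angular":[0,0,0],"hand":1},{"translation":[0.01,0,0],"angular":[0,0,0],"hand":1},{"translation":[0.01,0,0],"angular":[0,0,0],"hand":1},{"translation":[0.01,0,0],"angular":[0,0,0],"hand":1},{"translation":[0.01,0,0],"angular":[0,0,0],"hand":1},{"translation":[0.01,0,0],"angular":[0,0,0],"hand":1},{"translation":[0,0,0],"angular":[0,0,0],"hand":1}]'
python3 -m handwheel '[{"translation":[0.008,0,0],"angular":[0,0,0],"hand":1},{"translation":[0.008,0,0],"angular":[0,0,0],"hand":1},{"translation":[0.008,0,0],"angular":[0,0,0],"hand":1},{"translation":[0.006,0,0],"angular":[0,0,0],"hand":1},{"translation":[0,0,0],"angular":[0,0,0],"hand":1}]'
python3 - <<'E'
from h import *
go([.4971,.1125,.052],93)
E
```

```text
clock: 6.98
position: [0.4995, 0.0693, 0.053]
ee_rot: [-0.0, 0.688, 0.726, 0.0]
contact_force: [0.2, 0.4, 0.7]
width: 0.0003
gripper_force: 0.0
clock: 7.4
position: [0.498, 0.0983, 0.0527]
ee_rot: [-0.0, 0.688, 0.726, 0.0]
contact_force: [-1.3, 0.2, 0.5]
width: -0.0
gripper_force: 0.0
tool shift mm [14.3 -0.2  0.7] turn tz deg 0.0 yaw 93.0
```

```bash
python3 -m handwheel '[{"translation":[0.004,0,0],"angular":[0,0,0],"hand":1},{"translation":[0.004,0,0],"angular":[0,0,0],"hand":1},{"translation":[0,0,0],"angular":[0,0,0],"hand":1}]'
python3 -m handwheel '[{"translation":[0.002,0,0],"angular":[0,0,0],"hand":1},{"translation":[0.002,0,0],"angular":[0,0,0],"hand":1},{"translation":[0,0,0],"angular":[0,0,0],"hand":1}]'
python3 -m handwheel '[{"translation":[0.002,0,0],"angular":[0,0,0],"hand":1},{"translation":[0,0,0],"angular":[0,0,0],"hand":1}]'
python3 -m handwheel '[{"translation":[0.002,0,0],"angular":[0,0,0],"hand":1},{"translation":[0,0,0],"angular":[0,0,0],"hand":1}]'
python3 - <<'E'
from h import *
im=manip.get_image("scene"); t=manip.get_image("top")
cv2.imwrite("pics/s4.png",cv2.vconcat([cv2.resize(im[180:240,350:500,::-1],(750,300)),cv2.resize(t[188:248,150:300,::-1],(750,300))]))
E
```

```text
clock: 7.65
position: [0.4976, 0.1053, 0.0526]
ee_rot: [-0.0, 0.688, 0.725, -0.0]
contact_force: [-0.9, 0.8, -0.4]
width: 0.0002
gripper_force: 0.0
clock: 7.9
position: [0.4975, 0.109, 0.0527]
ee_rot: [-0.0, 0.688, 0.725, -0.0]
contact_force: [-1.0, -1.4, -0.7]
width: 0.0003
gripper_force: 0.5
clock: 8.07
position: [0.4974, 0.1111, 0.0527]
ee_rot: [-0.0, 0.688, 0.725, -0.0]
contact_force: [-0.8, -0.5, -1.3]
width: 0.0
gripper_force: 0.5
clock: 8.23
position: [0.4973, 0.113, 0.0528]
ee_rot: [0.0, 0.688, 0.725, -0.0]
contact_force: [-0.9, -2.5, -0.1]
width: 0.0
gripper_force: 0.8
```

View pics/s4.png

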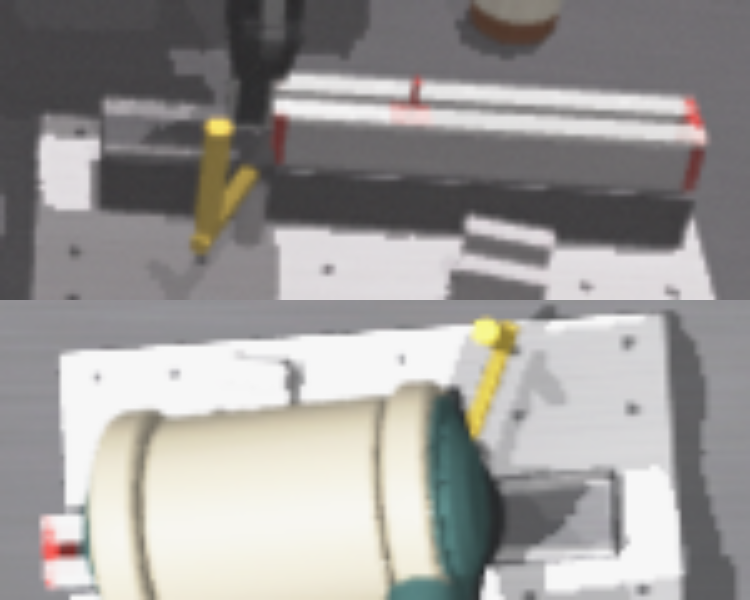

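The pointer has moved about 10 mm (395→416), so the blank is roughly flush. I'll nudge it until the fingers touch the tube, then go for the second blank.

```bash
python3 -m handwheel '[{"translation":[0.002,0,0],"angular":[0,0,0],"hand":1},{"translation":[0,0,0],"angular":[0,0,0],"hand":1}]'
python3 -m handwheel '[{"translation":[0.002,0,0],"angular":[0,0,0],"hand":1},{"translation":[0,0,0],"angular":[0,0,0],"hand":1}]'
```

```text
clock: 8.5
position: [0.4974, 0.1132, 0.0528]
ee_rot: [0.001, 0.688, 0.726, -0.001]
contact_force: [-0.8, -7.3, -0.9]
width: 0.0001
gripper_force: 3.9
clock: 8.67
position: [0.4974, 0.1134, 0.0528]
ee_rot: [0.002, 0.687, 0.727, -0.003]
contact_force: [-0.5, -13.1, 0.6]
width: -0.0
gripper_force: 6.9
```

```bash
python3 -m handwheel '[{"translation":[-0.02,0,0],"angular":[0,0,0],"hand":1},{"translation":[0,0,-0.04],"angular":[0,0,0],"hand":1},{"translation":[0,0,-0.04],"angular":[0,0,0],"hand":0.3},{"translation":[-0.033,0.0113,0],"angular":[0,0,0],"hand":0.3},{"translation":[-0.033,0.0113,0],"angular":[0,0,0],"hand":0.3},{"translation":[-0.033,0.0113,0],"angular":[0,0,0],"hand":0.3},{"translation":[-0.033,0.0113,0],"angular":[0,0,0],"hand":0.3},{"translation":[-0.033,0.0113,0],"angular":[0,0,0],"hand":0.3},{"translation":[-0.033,0.0113,0],"angular":[0,0,0],"hand":0.3},{"translation":[-0.033,0.0113,0],"angular":[0,0,0],"hand":0.3}]'
python3 -m handwheel '[{"translation":[-0.033,0.0113,0],"angular":[0,0,0],"hand":0.3},{"translation":[0,0,0],"angular":[0,0,-6.8],"hand":0.3},{"translation":[0,0,0],"angular":[0,0,-6.8],"hand":0.3},{"translation":[0,0,0],"angular":[0,0,-6.8],"hand":0.3},{"translation":[0,0,0],"angular":[0,0,-6.8],"hand":0.3},{"translation":[0,0,0],"angular":[0,0,-6.8],"hand":0.3},{"translation":[0,0,0],"angular":[0,0,0],"hand":0.3},{"translation":[0,0,0],"angular":[0,0,0],"hand":0.3}]'
python3 - <<'E'
from h import *
go([.6018,-.1607,.012],127)
t=manip.get_image("scene")
b=cv2.imread("pics/scene0.png"); a=cv2.imread("pics/top0.png")
cv2.imwrite("pics/cur.png",t[:,:,::-1])
# pointer: red columns along tube roof in scene
for im in(b,t[:,:,::-1]):
    f=im[190:215,410:482].astype(int); m=(f[:,:,2]-f[:,:,1]>60); print([(c+410,int(m[:,c].sum())) for c in range(72) if m[:,c].sum()>2])
E
```

```text
clock: 9.5
position: [0.5901, -0.1307, 0.1329]
ee_rot: [0.0, 0.688, 0.725, 0.001]
contact_force: [-0.2, -0.6, 0.3]
width: 0.0598
gripper_force: 0.0
clock: 10.17
position: [0.6025, -0.1615, 0.1328]
ee_rot: [0.0, 0.448, 0.894, 0.0]
contact_force: [-0.7, -0.4, 1.0]
width: 0.0597
gripper_force: 0.0
tool shift mm [  1.1  -0.2 120.8] turn tz deg -0.2 yaw 126.8
[]
[]
```

```bash
python3 -m handwheel '[{"translation":[0.001,0,0.04],"angular":[0,0,0],"hand":0.3},{"translation":[0,0,0.04],"angular":[0,0,0],"hand":0.3},{"translation":[0,0,0.03],"angular":[0,0,0],"hand":0.3},{"translation":[0,0,0.011],"angular":[0,0,0],"hand":0.3},{"translation":[0,0,0],"angular":[0,0,0],"hand":1},{"translation":[0,0,0],"angular":[0,0,0],"hand":1},{"translation":[0,0,0],"angular":[0,0,0],"hand":1},{"translation":[0,0,0],"angular":[0,0,0],"hand":1},{"translation":[0,0,0],"angular":[0,0,0],"hand":1}]' 40
python3 -m handwheel '[{"translation":[0,0,-0.03],"angular":[0,0,0],"hand":1},{"translation":[0,0,-0.04],"angular":[0,0,0],"hand":1},{"translation":[0,0,-0.04],"angular":[0,0,0],"hand":1},{"translation":[0,0,0],"angular":[0,0,6.8],"hand":1},{"translation":[0,0,0],"angular":[0,0,6.8],"hand":1},{"translation":[0,0,0],"angular":[0,0,6.8],"hand":1},{"translation":[0,0,0],"angular":[0,0,6.8],"hand":1},{"translation":[0,0,0],"angular":[0,0,6.8],"hand":1},{"translation":[0,0,0],"angular":[0,0,0],"hand":1},{"translation":[0,0,0],"angular":[0,0,0],"hand":1}]'
python3 - <<'E'
from h import *
go([.4993,.077,.115],93)
E
```

```text
clock: 10.97
position: [0.6035, -0.1618, 0.0141]
ee_rot: [0.002, 0.446, 0.895, 0.0]
contact_force: [0.3, 0.4, 4.2]
width: 0.0205
gripper_force: 41.0
clock: 11.8
position: [0.6019, -0.1612, 0.1226]
ee_rot: [0.001, 0.687, 0.726, 0.0]
contact_force: [-0.7, -0.1, -0.7]
width: 0.0207
gripper_force: 40.5
tool shift mm [243.5 -89.3   7.4] turn tz deg 0.2 yaw 93.2
```

```bash
python3 -m handwheel '[{"translation":[0.0304,-0.0112,0],"angular":[0,0,0],"hand":1},{"translation":[0.0304,-0.0112,0],"angular":[0,0,0],"hand":1},{"translation":[0.0304,-0.0112,0],"angular":[0,0,0],"hand":1},{"translation":[0.0304,-0.0112,0],"angular":[0,0,0],"hand":1},{"translation":[0.0304,-0.0112,0],"angular":[0,0,0],"hand":1},{"translation":[0.0304,-0.0112,0],"angular":[0,0,0],"hand":1},{"translation":[0.0304,-0.0112,0],"angular":[0,0,0],"hand":1},{"translation":[0.0304,-0.0112,0.007],"angular":[0,0,0],"hand":1},{"translation":[0,0,0.02],"angular":[0,0,0],"hand":1},{"translation":[0,0,0],"angular":[0,0,0],"hand":1}]'
python3 -m handwheel '[{"translation":[0,0,0],"angular":[0,0,0],"hand":1},{"translation":[0,0,0],"angular":[0,0,0],"hand":1}]'
python3 - <<'E'
from h import *
go([.4993,.077,.056],93)
E
```

```text
clock: 12.63
position: [0.4966, 0.0785, 0.093]
ee_rot: [-0.002, 0.686, 0.727, -0.002]
contact_force: [-0.0, -0.1, -0.9]
width: 0.0203
gripper_force: 40.5
clock: 12.8
position: [0.5005, 0.0765, 0.0955]
ee_rot: [0.001, 0.688, 0.726, 0.0]
contact_force: [0.4, -0.1, -0.4]
width: 0.0207
gripper_force: 40.5
tool shift mm [ 0.6 -1.3 39.5] turn tz deg 0.0 yaw 93.0
```

```bash
python3 -m handwheel '[{"translation":[0,-0.001,0.02],"angular":[0,0,0],"hand":1},{"translation":[0,0,0.015],"angular":[0,0,0],"hand":1},{"translation":[0,0,0.004],"angular":[0,0,0],"hand":1},{"translation":[0,0,0.001],"angular":[0,0,0],"hand":1},{"translation":[0,0,0],"angular":[0,0,0],"hand":1},{"translation":[0,0,0],"angular":[0,0,0],"hand":1}]'
python3 -m handwheel '[{"translation":[0,0,0.0015],"angular":[0,0,0],"hand":1},{"translation":[0,0,0],"angular":[0,0,0],"hand":1},{"translation":[0,0,0],"angular":[0,0,0],"hand":1}]'
python3 -m handwheel '[{"translation":[0,0,0.0015],"angular":[0,0,0],"hand":1},{"translation":[0,0,0],"angular":[0,0,0],"hand":1},{"translation":[0,0,0],"angular":[0,0,0],"hand":1}]'
```

```text
clock: 13.3
position: [0.4997, 0.0766, 0.0557]
ee_rot: [0.001, 0.688, 0.725, 0.001]
contact_force: [0.3, -0.4, -0.1]
width: 0.0204
gripper_force: 40.5
clock: 13.55
position: [0.4996, 0.0769, 0.0541]
ee_rot: [0.001, 0.688, 0.725, 0.001]
contact_force: [0.7, -0.7, 2.0]
width: 0.0206
gripper_force: 40.8
clock: 13.8
position: [0.4997, 0.0769, 0.0541]
ee_rot: [0.001, 0.688, 0.726, 0.001]
contact_force: [-1.8, -0.9, 13.6]
width: 0.0203
gripper_force: 42.2
```

```bash
python3 -m handwheel '[{"translation":[0,0,0],"angular":[0,0,0],"hand":0.55},{"translation":[0,0,0],"angular":[0,0,0],"hand":0.55},{"translation":[0,0,0],"angular":[0,0,0],"hand":0.55},{"translation":[0,0,-0.02],"angular":[0,0,0],"hand":0.55},{"translation":[0,0,-0.03],"angular":[0,0,0],"hand":0.55},{"translation":[-0.03,0,0],"angular":[0,0,0],"hand":1},{"translation":[-0.03,0,0],"angular":[0,0,0],"hand":1},{"translation":[0,0,0.02],"angular":[0,0,0],"hand":1},{"translation":[0,0,0.03],"angular":[0,0,0],"hand":1},{"translation":[0,0,0],"angular":[0,0,0],"hand":1}]'
python3 -m handwheel '[{"translation":[0,0,0],"angular":[0,0,0],"hand":1},{"translation":[0.01,0,0],"angular":[0,0,0],"hand":1},{"translation":[0.01,0,0],"angular":[0,0,0],"hand":1},{"translation":[0.01,0,0],"angular":[0,0,0],"hand":1},{"translation":[0.01,0,0],"angular":[0,0,0],"hand":1},{"translation":[0.01,0,0],"angular":[0,0,0],"hand":1},{"translation":[0,0,0],"angular":[0,0,0],"hand":1}]'
python3 -m handwheel '[{"translation":[0.006,0,0],"angular":[0,0,0],"hand":1},{"translation":[0.006,0,0],"angular":[0,0,0],"hand":1},{"translation":[0.006,0,0],"angular":[0,0,0],"hand":1},{"translation":[0.006,0,0],"angular":[0,0,0],"hand":1},{"translation":[0.006,0,0],"angular":[0,0,0],"hand":1},{"translation":[0,0,0],"angular":[0,0,0],"hand":1}]'
python3 - <<'E'
from h import *
go([.4973,.1132,.0525],93)
E
```

```text
clock: 14.63
position: [0.4977, 0.0169, 0.0479]
ee_rot: [-0.004, 0.689, 0.725, -0.003]
contact_force: [-1.3, 0.2, -0.4]
width: -0.0001
gripper_force: 0.0
clock: 15.22
position: [0.4995, 0.069, 0.0526]
ee_rot: [0.001, 0.687, 0.726, 0.001]
contact_force: [-0.2, 0.2, 0.3]
width: 0.0001
gripper_force: 0.0
clock: 15.72
position: [0.4978, 0.0972, 0.0522]
ee_rot: [0.001, 0.688, 0.726, 0.0]
contact_force: [-0.4, -2.6, 1.7]
width: -0.0004
gripper_force: 1.1
tool shift mm [16.   0.3 -0.3] turn tz deg 0.1 yaw 93.1
```

```bash
python3 -m handwheel '[{"translation":[0.004,0,0],"angular":[0,0,0],"hand":1},{"translation":[0.004,0,0],"angular":[0,0,0],"hand":1},{"translation":[0.004,0,0],"angular":[0,0,0],"hand":1},{"translation":[0.002,0,0],"angular":[0,0,0],"hand":1},{"translation":[0,0,0],"angular":[0,0,0],"hand":1}]'
python3 -m handwheel '[{"translation":[0.002,0,0],"angular":[0,0,0],"hand":1},{"translation":[0.001,0,0],"angular":[0,0,0],"hand":1},{"translation":[0,0,0],"angular":[0,0,0],"hand":1}]'
python3 -m handwheel '[{"translation":[-0.02,0,0],"angular":[0,0,0],"hand":1},{"translation":[0,0,-0.04],"angular":[0,0,0],"hand":1},{"translation":[0,0,-0.04],"angular":[0,0,0],"hand":0.3},{"translation":[0,0,0],"angular":[0,0,0],"hand":0.3},{"translation":[0,0,0],"angular":[0,0,0],"hand":0.3}]'
python3 - <<'E'
from h import *
go([.6164,-.3081,.135],33.4)
t=manip.get_image("scene")[:,:,::-1]
b=cv2.imread("pics/scene0.png")
for im in(b,t):
    h=cv2.cvtColor(im[192:215,402:492],cv2.COLOR_BGR2HSV); m=((h[:,:,0]<8)|(h[:,:,0]>170))&(h[:,:,1]>90); print([(int(c)+402,int(m[:,c].sum())) for c in range(90) if m[:,c].sum()>1])
E
```

```text
clock: 16.13
position: [0.497, 0.1107, 0.0521]
ee_rot: [0.001, 0.688, 0.726, -0.0]
contact_force: [0.5, -4.8, 4.3]
width: 0.0002
gripper_force: 2.1
clock: 16.38
position: [0.4969, 0.113, 0.052]
ee_rot: [0.001, 0.688, 0.726, -0.0]
contact_force: [0.6, -5.8, 3.1]
width: -0.0003
gripper_force: 3.1
clock: 16.8
position: [0.4991, 0.0947, 0.1337]
ee_rot: [0.001, 0.689, 0.725, 0.002]
contact_force: [-0.1, 0.3, -0.3]
width: 0.0359
gripper_force: 0.0
tool shift mm [-408.4   96.4   -1.6] turn tz deg 59.6 yaw 93.0
[(405, 9), (406, 6), (428, 3), (487, 4), (488, 9), (489, 9)]
[(405, 9), (406, 6), (457, 2), (487, 3), (488, 9), (489, 9)]
```

```bash
python3 -m handwheel '[{"translation":[-0.037,0.0088,0],"angular":[0,0,0],"hand":0.4},{"translation":[-0.037,0.0088,0],"angular":[0,0,0],"hand":0.4},{"translation":[-0.037,0.0088,0],"angular":[0,0,0],"hand":0.4},{"translation":[-0.037,0.0088,0],"angular":[0,0,0],"hand":0.4},{"translation":[-0.037,0.0088,0],"angular":[0,0,0],"hand":0.4},{"translation":[-0.037,0.0088,0],"angular":[0,0,0],"hand":0.4},{"translation":[-0.037,0.0088,0],"angular":[0,0,0],"hand":0.4},{"translation":[-0.037,0.0088,0],"angular":[0,0,0],"hand":0.4},{"translation":[-0.037,0.0088,0],"angular":[0,0,0],"hand":0.4},{"translation":[-0.037,0.0088,0],"angular":[0,0,0],"hand":0.4}]'
python3 -m handwheel '[{"translation":[-0.037,0.0088,0],"angular":[0,0,0],"hand":0.4},{"translation":[0,0,0],"angular":[0,0,6.6],"hand":0.4},{"translation":[0,0,0],"angular":[0,0,6.6],"hand":0.4},{"translation":[0,0,0],"angular":[0,0,6.6],"hand":0.4},{"translation":[0,0,0],"angular":[0,0,6.6],"hand":0.4},{"translation":[0,0,0],"angular":[0,0,6.6],"hand":0.4},{"translation":[0,0,0],"angular":[0,0,6.6],"hand":0.4},{"translation":[0,0,0],"angular":[0,0,6.6],"hand":0.4},{"translation":[0,0,0],"angular":[0,0,6.6],"hand":0.4},{"translation":[0,0,0],"angular":[0,0,6.6],"hand":0.4}]'
python3 -m handwheel '[{"translation":[0,0,0],"angular":[0,0,0],"hand":0.4},{"translation":[0,0,0],"angular":[0,0,0],"hand":0.4}]'
python3 - <<'E'
from h import *
go([.6164,-.3081,.012],33.4)
E
```

```text
clock: 17.68
position: [0.604, -0.2714, 0.129]
ee_rot: [-0.003, 0.688, 0.725, 0.0]
contact_force: [1.0, -0.0, 0.6]
width: 0.0512
gripper_force: 0.0
clock: 18.52
position: [0.6146, -0.3059, 0.1288]
ee_rot: [-0.002, 0.958, 0.286, -0.001]
contact_force: [-0.2, -0.7, 0.8]
width: 0.0511
gripper_force: 0.0
clock: 18.68
position: [0.6149, -0.3064, 0.1296]
ee_rot: [-0.002, 0.957, 0.291, -0.001]
contact_force: [-0.3, -0.4, 0.3]
width: 0.0512
gripper_force: 0.0
tool shift mm [  0.4   2.7 117.6] turn tz deg 0.4 yaw 33.8
```

```bash
python3 -m handwheel '[{"translation":[0,0.0025,0.04],"angular":[0,0,0],"hand":0.4},{"translation":[0,0,0.04],"angular":[0,0,0],"hand":0.4},{"translation":[0,0,0.028],"angular":[0,0,0],"hand":0.4},{"translation":[0,0,0.0095],"angular":[0,0,0],"hand":0.4},{"translation":[0,0,0],"angular":[0,0,0],"hand":1},{"translation":[0,0,0],"angular":[0,0,0],"hand":1},{"translation":[0,0,0],"angular":[0,0,0],"hand":1},{"translation":[0,0,0],"angular":[0,0,0],"hand":1},{"translation":[0,0,0],"angular":[0,0,0],"hand":1}]' 40
python3 -m handwheel '[{"translation":[0,0,-0.03],"angular":[0,0,0],"hand":1},{"translation":[0,0,-0.04],"angular":[0,0,0],"hand":1},{"translation":[0,0,-0.04],"angular":[0,0,-6.6],"hand":1},{"translation":[0,0,0],"angular":[0,0,-6.6],"hand":1},{"translation":[0,0,0],"angular":[0,0,-6.6],"hand":1},{"translation":[0,0,0],"angular":[0,0,-6.6],"hand":1},{"translation":[0,0,0],"angular":[0,0,-6.6],"hand":1},{"translation":[0,0,0],"angular":[0,0,-6.6],"hand":1},{"translation":[0,0,0],"angular":[0,0,-6.6],"hand":1},{"translation":[0,0,0],"angular":[0,0,-6.6],"hand":1}]'
python3 -m handwheel '[{"translation":[0,0,0],"angular":[0,0,-6.5],"hand":1},{"translation":[0,0,0],"angular":[0,0,0],"hand":1},{"translation":[0,0,0],"angular":[0,0,0],"hand":1}]'
python3 - <<'E'
from h import *
go([.4995,.077,.115],93)
E
```

```text
clock: 19.43
position: [0.618, -0.31, 0.016]
ee_rot: [0.001, 0.957, 0.289, 0.001]
contact_force: [-0.3, -1.3, -2.8]
width: 0.0204
gripper_force: 41.1
clock: 20.27
position: [0.6171, -0.3095, 0.1253]
ee_rot: [0.001, 0.727, 0.687, 0.0]
contact_force: [0.1, 0.5, -2.5]
width: 0.0204
gripper_force: 41.2
clock: 20.52
position: [0.6171, -0.3095, 0.125]
ee_rot: [0.001, 0.69, 0.724, 0.0]
contact_force: [0.7, 0.5, -2.9]
width: 0.0205
gripper_force: 41.2
tool shift mm [391.7 -99.    9.7] turn tz deg -0.3 yaw 92.7
```

```bash
python3 -m handwheel '[{"translation":[0.0356,-0.009,0],"angular":[0,0,0],"hand":1},{"translation":[0.0356,-0.009,0],"angular":[0,0,0],"hand":1},{"translation":[0.0356,-0.009,0],"angular":[0,0,0],"hand":1},{"translation":[0.0356,-0.009,0],"angular":[0,0,0],"hand":1},{"translation":[0.0356,-0.009,0],"angular":[0,0,0],"hand":1},{"translation":[0.0356,-0.009,0],"angular":[0,0,0],"hand":1},{"translation":[0.0356,-0.009,0],"angular":[0,0,0],"hand":1},{"translation":[0.0356,-0.009,0],"angular":[0,0,0],"hand":1},{"translation":[0.0356,-0.009,0],"angular":[0,0,0],"hand":1},{"translation":[0.0356,-0.009,0],"angular":[0,0,0],"hand":1}]'
python3 -m handwheel '[{"translation":[0.0356,-0.009,0],"angular":[0,0,0],"hand":1},{"translation":[0,0,0.02],"angular":[0,0,0],"hand":1},{"translation":[0,0,0],"angular":[0,0,0],"hand":1},{"translation":[0,0,0],"angular":[0,0,0],"hand":1},{"translation":[0,0,0],"angular":[0,0,0],"hand":1}]'
python3 - <<'E'
from h import *
go([.4995,.077,.058],93)
E
```

```text
clock: 21.35
position: [0.5085, 0.043, 0.1249]
ee_rot: [0.001, 0.69, 0.724, 0.0]
contact_force: [0.6, -1.0, -2.4]
width: 0.0204
gripper_force: 41.1
clock: 21.77
position: [0.4991, 0.0759, 0.1049]
ee_rot: [0.001, 0.69, 0.724, 0.0]
contact_force: [1.0, -0.0, -2.1]
width: 0.0205
gripper_force: 41.1
tool shift mm [ 1.1  0.4 46.9] turn tz deg -0.2 yaw 92.8
```

```bash
python3 -m handwheel '[{"translation":[0.001,0,0.025],"angular":[0,0,0],"hand":1},{"translation":[0,0,0.015],"angular":[0,0,0],"hand":1},{"translation":[0,0,0.005],"angular":[0,0,0],"hand":1},{"translation":[0,0,0.002],"angular":[0,0,0],"hand":1},{"translation":[0,0,0],"angular":[0,0,0],"hand":1},{"translation":[0,0,0],"angular":[0,0,0],"hand":1}]'
python3 -m handwheel '[{"translation":[0,0,0.0015],"angular":[0,0,0],"hand":1},{"translation":[0,0,0],"angular":[0,0,0],"hand":1},{"translation":[0,0,0],"angular":[0,0,0],"hand":1}]'
python3 -m handwheel '[{"translation":[0,0,0.0015],"angular":[0,0,0],"hand":1},{"translation":[0,0,0],"angular":[0,0,0],"hand":1},{"translation":[0,0,0],"angular":[0,0,0],"hand":1}]'
```

```text
clock: 22.27
position: [0.4994, 0.0771, 0.0582]
ee_rot: [0.001, 0.689, 0.724, 0.001]
contact_force: [0.1, -0.0, -1.9]
width: 0.0202
gripper_force: 41.1
clock: 22.52
position: [0.4986, 0.0776, 0.0563]
ee_rot: [0.0, 0.689, 0.725, 0.0]
contact_force: [0.3, -0.0, -2.1]
width: 0.0203
gripper_force: 41.1
clock: 22.77
position: [0.4987, 0.0776, 0.0556]
ee_rot: [0.001, 0.689, 0.725, 0.0]
contact_force: [-2.3, -0.5, 5.5]
width: 0.0203
gripper_force: 42.1
```

```bash
python3 -m handwheel '[{"translation":[0,0,0],"angular":[0,0,0],"hand":0.55},{"translation":[0,0,0],"angular":[0,0,0],"hand":0.55},{"translation":[0,0,0],"angular":[0,0,0],"hand":0.55},{"translation":[0,0,-0.02],"angular":[0,0,0],"hand":0.55},{"translation":[0,0,-0.03],"angular":[0,0,0],"hand":0.55},{"translation":[-0.03,0,0],"angular":[0,0,0],"hand":1},{"translation":[-0.03,0,0],"angular":[0,0,0],"hand":1},{"translation":[0,0,0.02],"angular":[0,0,0],"hand":1},{"translation":[0,0,0.032],"angular":[0,0,0],"hand":1},{"translation":[0,0,0],"angular":[0,0,0],"hand":1}]'
python3 -m handwheel '[{"translation":[0,0,0],"angular":[0,0,0],"hand":1},{"translation":[0.01,0,0],"angular":[0,0,0],"hand":1},{"translation":[0.01,0,0],"angular":[0,0,0],"hand":1},{"translation":[0.01,0,0],"angular":[0,0,0],"hand":1},{"translation":[0.01,0,0],"angular":[0,0,0],"hand":1},{"translation":[0.01,0,0],"angular":[0,0,0],"hand":1},{"translation":[0,0,0],"angular":[0,0,0],"hand":1}]'
python3 -m handwheel '[{"translation":[0.006,0,0],"angular":[0,0,0],"hand":1},{"translation":[0.006,0,0],"angular":[0,0,0],"hand":1},{"translation":[0.006,0,0],"angular":[0,0,0],"hand":1},{"translation":[0.006,0,0],"angular":[0,0,0],"hand":1},{"translation":[0.006,0,0],"angular":[0,0,0],"hand":1},{"translation":[0,0,0],"angular":[0,0,0],"hand":1}]'
python3 - <<'E'
from h import *
go([.4973,.1132,.0525],93)
E
```

```text
clock: 23.6
position: [0.4976, 0.0174, 0.0485]
ee_rot: [-0.003, 0.689, 0.724, -0.003]
contact_force: [-0.7, 0.9, 0.1]
width: -0.0001
gripper_force: 0.0
clock: 24.18
position: [0.4994, 0.0695, 0.0533]
ee_rot: [0.001, 0.688, 0.726, 0.001]
contact_force: [0.2, -0.1, -0.1]
width: -0.0001
gripper_force: 0.0
clock: 24.68
position: [0.4979, 0.0977, 0.0531]
ee_rot: [0.001, 0.688, 0.725, 0.0]
contact_force: [0.6, -4.6, 3.3]
width: -0.0001
gripper_force: 1.9
tool shift mm [15.5  0.3  0.5] turn tz deg 0.0 yaw 93.0
```

```bash
python3 -m handwheel '[{"translation":[0.004,0,0],"angular":[0,0,0],"hand":1},{"translation":[0.004,0,0],"angular":[0,0,0],"hand":1},{"translation":[0.004,0,0],"angular":[0,0,0],"hand":1},{"translation":[0.002,0,0],"angular":[0,0,0],"hand":1},{"translation":[0,0,0],"angular":[0,0,0],"hand":1}]'
python3 -m handwheel '[{"translation":[0.002,0,0],"angular":[0,0,0],"hand":1},{"translation":[0.002,0,0],"angular":[0,0,0],"hand":1},{"translation":[0,0,0],"angular":[0,0,0],"hand":1},{"translation":[0,0,0],"angular":[0,0,0],"hand":1}]'
python3 -m handwheel '[{"translation":[0.001,0,0],"angular":[0,0,0],"hand":1},{"translation":[0,0,0],"angular":[0,0,0],"hand":1}]'
```

```text
clock: 25.1
position: [0.4972, 0.111, 0.053]
ee_rot: [0.001, 0.688, 0.725, -0.0]
contact_force: [0.1, -6.3, 4.5]
width: 0.0001
gripper_force: 2.9
clock: 25.43
position: [0.497, 0.1132, 0.053]
ee_rot: [0.002, 0.688, 0.726, -0.001]
contact_force: [-0.3, -10.9, 4.6]
width: -0.0001
gripper_force: 5.6
clock: 25.6
position: [0.497, 0.1133, 0.0529]
ee_rot: [0.003, 0.688, 0.726, -0.002]
contact_force: [1.5, -15.0, 4.9]
width: -0.0002
gripper_force: 7.1
```

The brass blank is flush: the fingers stop on the tube face at the same spot as before. Next is the keeper.

```bash
python3 -m handwheel '[{"translation":[-0.025,0,0],"angular":[0,0,0],"hand":1},{"translation":[0,0,-0.04],"angular":[0,0,0],"hand":1},{"translation":[0,0,-0.04],"angular":[0,0,0],"hand":0.5},{"translation":[0,0.03,0],"angular":[0,0,0],"hand":0.5},{"translation":[0,0.03,0],"angular":[0,0,0],"hand":0.5},{"translation":[0,0.03,0],"angular":[0,0,0],"hand":0.5},{"translation":[0,0,0],"angular":[0,0,0],"hand":0.5},{"translation":[0,0,0],"angular":[0,0,0],"hand":0.5}]' 25
python3 - <<'E'
from h import *
go([.590,.097,.079],93)
th=np.radians(np.r_[157,147:-1:-10.5,0]); p=-.06*np.c_[np.sin(th),np.cos(th)]
print(len(th)-1,np.round(1e3*np.diff(p,axis=0),1).tolist())
im=manip.get_image("scene"); t=manip.get_image("top")
cv2.imwrite("pics/s5.png",cv2.vconcat([cv2.resize(im[180:240,350:500,::-1],(750,300)),cv2.resize(t[188:248,150:300,::-1],(750,300))]))
E
```

```text
clock: 26.27
position: [0.5881, 0.097, 0.1316]
ee_rot: [-0.001, 0.689, 0.725, 0.0]
contact_force: [-0.6, -0.1, 0.0]
width: 0.0427
gripper_force: 0.0
tool shift mm [-0.2  1.9 52.6] turn tz deg -0.1 yaw 92.9
16 [[-9.2, -4.9], [-8.6, -6.8], [-7.2, -8.3], [-5.6, -9.4], [-3.8, -10.3], [-1.9, -10.8], [0.1, -11.0], [2.1, -10.8], [4.1, -10.2], [5.9, -9.3], [7.5, -8.1], [8.8, -6.6], [9.8, -4.9], [10.6, -3.0], [10.9, -1.0], [0.0, 0.0]]
```

View pics/s5.png

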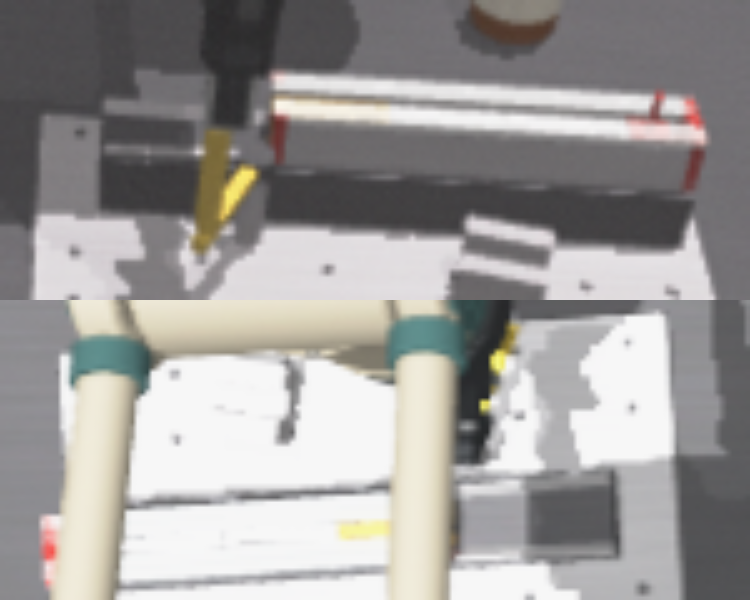

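The brass blank sits in the tube from the mouth edge on (tint 272–390), with the pointer near the end (657). The gripper is above the pin (217,130), so I'll pinch it.

```bash
python3 -m handwheel '[{"translation":[0,0.002,0.02],"angular":[0,0,0],"hand":0.5},{"translation":[0,0,0.02],"angular":[0,0,0],"hand":0.5},{"translation":[0,0,0.012],"angular":[0,0,0],"hand":0.5},{"translation":[0,0,0],"angular":[0,0,0],"hand":0.5},{"translation":[0,0,0],"angular":[0,0,0],"hand":1},{"translation":[0,0,0],"angular":[0,0,0],"hand":1},{"translation":[0,0,0],"angular":[0,0,0],"hand":1},{"translation":[0,0,0],"angular":[0,0,0],"hand":1},{"translation":[0,0,0],"angular":[0,0,0],"hand":1}]' 25
```

```text
clock: 27.12
position: [0.588, 0.0968, 0.0813]
ee_rot: [-0.001, 0.689, 0.725, -0.0]
contact_force: [-5.1, 2.2, 5.0]
width: 0.0112
gripper_force: 24.7
```

```bash
python3 -m handwheel '[{"translation":[-0.009,-0.005,0],"angular":[0,0,0],"hand":1},{"translation":[-0.0086,-0.0068,0],"angular":[0,0,0],"hand":1},{"translation":[-0.0072,-0.0083,0],"angular":[0,0,0],"hand":1},{"translation":[-0.0056,-0.0094,0],"angular":[0,0,0],"hand":1},{"translation":[-0.0038,-0.0103,0],"angular":[0,0,0],"hand":1},{"translation":[0,0,0],"angular":[0,0,0],"hand":1}]'
python3 -m handwheel '[{"translation":[-0.0019,-0.0108,0],"angular":[0,0,0],"hand":1},{"translation":[0,-0.011,0],"angular":[0,0,0],"hand":1},{"translation":[0.0021,-0.0108,0],"angular":[0,0,0],"hand":1},{"translation":[0.0041,-0.0102,0],"angular":[0,0,0],"hand":1},{"translation":[0.0059,-0.0093,0],"angular":[0,0,0],"hand":1},{"translation":[0,0,0],"angular":[0,0,0],"hand":1}]'
```

```text
clock: 27.62
position: [0.5527, 0.0566, 0.0815]
ee_rot: [0.004, 0.689, 0.725, 0.0]
contact_force: [4.2, -5.9, 1.2]
width: 0.011
gripper_force: 24.5
clock: 28.12
position: [0.4975, 0.067, 0.0812]
ee_rot: [0.001, 0.689, 0.725, -0.0]
contact_force: [0.8, -3.6, 6.0]
width: 0.0107
gripper_force: 25.2
```

```bash
python3 -m handwheel '[{"translation":[0.0075,-0.0081,0],"angular":[0,0,0],"hand":1},{"translation":[0.0088,-0.0066,0],"angular":[0,0,0],"hand":1},{"translation":[0.0098,-0.0049,0],"angular":[0,0,0],"hand":1},{"translation":[0,0,0],"angular":[0,0,0],"hand":1}]'
python3 -m handwheel '[{"translation":[0.0106,-0.003,0],"angular":[0,0,0],"hand":1},{"translation":[0.0109,-0.001,0],"angular":[0,0,0],"hand":1},{"translation":[0,0,0],"angular":[0,0,0],"hand":1},{"translation":[0,0,0],"angular":[0,0,0],"hand":1}]'
```

```text
clock: 28.45
position: [0.4775, 0.0933, 0.0811]
ee_rot: [0.001, 0.688, 0.725, 0.0]
contact_force: [0.8, -1.2, 6.0]
width: 0.011
gripper_force: 25.4
clock: 28.78
position: [0.4718, 0.1141, 0.081]
ee_rot: [-0.0, 0.688, 0.725, -0.001]
contact_force: [-2.8, 0.1, 8.7]
width: 0.0112
gripper_force: 25.7
```

```bash
python3 -m handwheel '[{"translation":[0.002,0,0],"angular":[0,0,0],"hand":1},{"translation":[0.002,0,0],"angular":[0,0,0],"hand":1},{"translation":[0,0,0],"angular":[0,0,0],"hand":1}]'
python3 -m handwheel '[{"translation":[0.002,0,0],"angular":[0,0,0],"hand":1},{"translation":[0,0,0],"angular":[0,0,0],"hand":1}]'
```

```text
clock: 29.03
position: [0.4715, 0.1174, 0.081]
ee_rot: [-0.0, 0.689, 0.725, -0.001]
contact_force: [-2.3, -1.9, 9.3]
width: 0.0113
gripper_force: 25.8
clock: 29.2
position: [0.4714, 0.1187, 0.081]
ee_rot: [0.0, 0.688, 0.725, -0.002]
contact_force: [-2.1, -4.3, 9.9]
width: 0.0112
gripper_force: 25.8
```

```bash
python3 -m handwheel '[{"translation":[0.002,0,0],"angular":[0,0,0],"hand":1},{"translation":[0,0,0],"angular":[0,0,0],"hand":1}]'
python3 -m handwheel '[{"translation":[0,0,0],"angular":[0,0,0],"hand":0.5},{"translation":[0,0,0],"angular":[0,0,0],"hand":0.5},{"translation":[0,0,0],"angular":[0,0,0],"hand":0.5},{"translation":[0,0,-0.03],"angular":[0,0,0],"hand":0.5},{"translation":[0,0,-0.04],"angular":[0,0,0],"hand":0.5},{"translation":[-0.04,0,-0.01],"angular":[0,0,0],"hand":0.5},{"translation":[-0.04,0,0],"angular":[0,0,0],"hand":0.5},{"translation":[-0.04,0,0],"angular":[0,0,0],"hand":0.5},{"translation":[-0.04,0,0],"angular":[0,0,0],"hand":0.5},{"translation":[-0.04,0,0],"angular":[0,0,0],"hand":0.5}]'
python3 -m handwheel '[{"translation":[-0.04,0,0],"angular":[0,0,0],"hand":0.5},{"translation":[0,0,0],"angular":[0,0,0],"hand":0.5},{"translation":[0,0,0],"angular":[0,0,0],"hand":0.5}]'
python3 - <<'E'
from h import *
im=manip.get_image("scene"); t=manip.get_image("top")
cv2.imwrite("pics/s6.png",cv2.vconcat([cv2.resize(im[180:240,350:500,::-1],(750,300)),cv2.resize(t[188:248,150:300,::-1],(750,300))]))
E
```

```text
clock: 29.37
position: [0.4714, 0.1189, 0.081]
ee_rot: [0.002, 0.688, 0.726, -0.003]
contact_force: [-0.3, -11.4, 9.4]
width: 0.0113
gripper_force: 25.8
clock: 30.2
position: [0.4821, -0.0789, 0.1601]
ee_rot: [-0.0, 0.689, 0.725, 0.0]
contact_force: [0.5, 0.4, 0.2]
width: 0.0428
gripper_force: 0.0
clock: 30.45
position: [0.4844, -0.1193, 0.1597]
ee_rot: [-0.001, 0.69, 0.723, -0.0]
contact_force: [-0.2, 0.8, 0.5]
width: 0.0427
gripper_force: 0.0
```

View pics/s6.png

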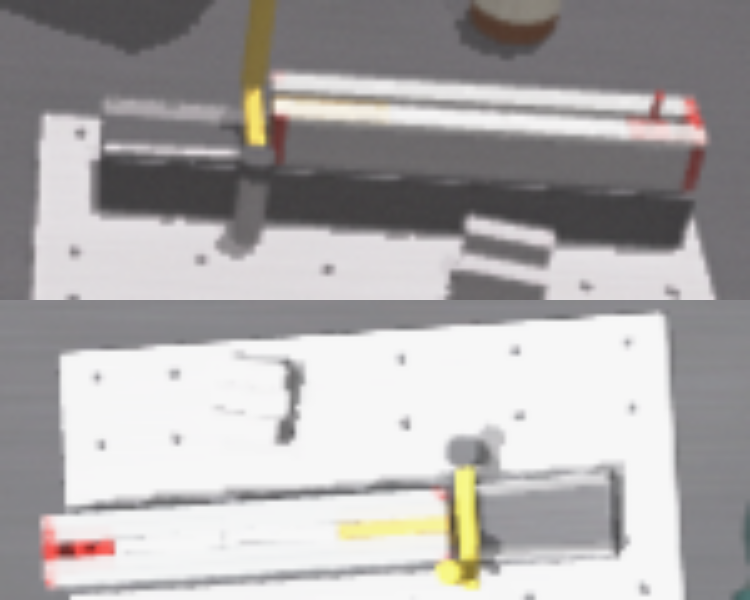

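The keeper is shut across the mouth (arm at top-crop 465,470–580, parallel to the tube face). The brass blank reaches the mouth (340–447), with the aluminium ones and the follower at the far end.

```bash
python3 -c "
from rig import manip
print(manip.sign_off())"
```

```text
the job is handed in; nothing more can be done
None
```

I loaded both aluminium blanks and then the brass one, flush with the mouth as far as the fingers' contact and the last picture show, swung the keeper shut, and handed the job in at about 30 s; the sign-off gave no verdict.

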